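# Couple the demo rig's drive with a quick-release ball-lock pin

### The job

On the brown rig board, push the yellow-faced crosshead fully home so that its tongue goes into the fork and the holes line up. Then take the quick-release pin from its blue block by squeezing the two red side buttons together, slide it straight down through the fork and tongue with the buttons still squeezed until its collar rests on the fork, and let go so that the balls lock it. Leave the loose brass valve where it lies.

Things in the scene. Friction and masses are not known exactly. Their poses are not given: they have to be found in the camera images.
- carriage (a joint): travel of the crosshead along its guide rods on the rig board (m): 0 fully back, 0.070 fully home against its stop, where the tongue's hole lies in line with the fork's holes. It starts 35 to 65 mm short of home, stays where it is left, and needs about 4 N to slide.
- push_face (a point): centre of the back of the crosshead's yellow upright push plate, 80 mm above the table; axes as fork_hole. Push it along +y to drive the crosshead home. Plate 76 mm wide (x), 10 mm thick (y), top 102 mm above the table. At home the face is 145 mm behind the hole. Behind the plate nothing on the board is higher than 45 mm above the table.
- fork_hole (a point): centre of the hole's mouth on top of the fork, 78 mm above the table; z up, +y is the way the crosshead slides home. Vertical hole, 20 mm diameter, 2 mm chamfer, through top lug, tongue and lower lug, whose underside is 32 mm below; then open down to the board, 18 mm above the table. Board 200 x 380 mm (x, y). Within 100 mm of the hole nothing is higher than this but the pin.
- pin_grip (a point): centre of the pin's black handle, half-way up; z up along the pin. Handle 36 x 36 mm, 48 mm high. On its +y and -y faces are red spring buttons 10 mm wide, 38 mm high, 6 mm proud (48 mm over both); a grip along y squeezes both flush with about 8 N, a grip along x does not. Top of the 40 mm collar is 24 mm below this point. Pin 106 mm long, 0.25 kg; half a turn is the same.
- pin_key (a joint): how far the red button on the handle's +y face is pressed (m): 0 out, about 0.006 flush with the handle. Each button drives the locking ball below it, 38 mm under the collar's underside: button out, the ball reaches 14 mm from the pin's axis, too wide for the fork's hole; button flush, it is drawn in. The balls cannot be pushed in otherwise.
- pin_key2 (a joint): the same for the red button on the -y face.
- pin_collar (a point): centre of the underside of the pin's collar, 30 mm below pin_grip; rests on the fork's top lug when the pin is fully in.
- pin_tip (a point): tip of the pin's steel shank, on its axis, 52 mm below the collar's underside; shank 16 mm in diameter, tapered over the last 7 mm.
- stand: blue parking block 64 x 64 mm, 62 mm high, fixed, on a thin plate; origin at the centre of its underside. The pin stands upright in its 32 mm vertical bore with the collar on the block's top; the bore lets the pin out without squeezing.
- valve_c (a point): loose brass valve 80 x 30 x 42 mm, centre; leave it alone (more than 30 mm of displacement fails).

How it is judged:
By the outcome, as a careful person would: the job done as asked, in the order asked, and still so for the second after the job is handed in, with the robot touching nothing.
It also fails if it takes over 54 s, if anything falls off the work surface, if the arm or the gripper's body presses on something with over 40 N, if the wrist force passes 120 N, or if a joint passes its speed limit or range.

### The arm

A 6-joint arm with a two-finger parallel gripper is mounted at the origin on the work surface. World frame = base frame: x ahead of the robot, y to its left, z up, the work surface at z = 0. Lengths are in m, angles in degrees, forces in N, time in s.
With the tool pointing down it reaches from about 0.375 to 0.9 m from the base axis. Payload 3.1 kg.
Tool frame: the origin (TCP) lies at the very end of the fingers, on their centre line; the grasp point (between the pads) lies 19 mm behind it (manip.tcp_to_grasp is the distance from the TCP to the grasp point, in m); z points along the fingers, y is the line along which they close (so a half turn about z gives the same grasp; the last joint's range is limited). The gripper opens to 85 mm and grips with 20 to 120 N. Pads are 22 mm wide; open, the fingers measure 114 mm over their backs; the gripper's body (76 mm by 85 mm) begins 54 mm behind the grasp point. The pads swing forward as they close: fully open they stand 13 mm farther back than shut.
Start: joints at [55.319, 30.224, 82.088, -0, 67.689, -10.227], TCP at [0.259, 0.569, 0.231] pointing down, gripper open.
Joint ranges: [-176.69, 176.69], [-43.24, 126.21], [12.49, 139.97], [-82, 262], [0, 151.66], [-163.58, 163.58]. Speed limits (degrees/s): [159.86, 159.86, 180, 180, 180, 180].

### API

Orientations are given as a 3x3 rotation matrix whose columns are the frame's x, y, z axes.
In Python, from plant import sensors, optics, ticket, manip gives the robot as it stands. The module is installed in compiled form; this text tells all that it offers.
- The arm moves only by the shell command python3 -m handwheel 'ROWS' [FORCE]. ROWS is JSON, a list that holds one entry, the list of rows, each a list of 5 numbers: the opening, from 0 (shut) to 1 (fully open), then the shift along the tool's x, y, z in m, then the turn about the tool's z in rad. In form: [[[grip, dx, dy, dz, roll], ...]]. A call has 1 to 12 rows; each row shifts and turns the commanded pose from where the row before left it, along the tool's axes as they then stand; what a row does not reach is not made up. A row lasts 1/8 s, in which the tool goes at most 62.5 mm and 10.7 degrees, less where a joint would pass 70% of its speed; a pose out of reach is approached as far as the arm can. A call with a gripper value outside its range is refused whole. The fingers move at their own pace and stop on an object; FORCE is the grip in N (left out, the last holds). Time passes only in rows, so rows that do not move let the fingers close. It gives the time, the measured TCP pose, the force, the opening and the grip force at its end, in the units of the state.
- sensors.observe(): the state, without advancing time (a new reading comes with each control period).
- optics.camera(name): name is "scene" or "top"; returns a dict with "frame" (420x560x3 uint8, red, green, blue), "K" (3x3 intrinsics, pixels), "R" (3x3) and "t" (3): a world point X has camera coordinates R X + t. Camera axes: x right, y down, z forward; pixel columns grow to the right and rows downward; lengths in m; the calibration is good to about 2 mm. A picture is of the moment at which its call begins. There is no depth.
- ticket.hand_in(): hands the job in; it is judged then, once.
The state is a dict: "time": time; "q": joint angles; "dq": joint speeds; "joint_torque": joint torques, N m; "ee_pos": TCP position; "eef_rot": TCP orientation; "force": force on the tool from outside, world axes, zero at the start; "moment": the same for the moment, N m; "gripper_width": finger opening in m; "gripper_force": force on a finger pad.
Only numpy, scipy, OpenCV 4.12 (cv2) and the standard library are available. Lean on these libraries where they do the work, as an engineer would, in place of code of your own. Each camera call takes 0.05 s, during which the arm holds its last target. There are 200 camera calls.

## Working session

There is one attempt and no reset: what is moved stays moved. The work goes in short steps, Python scripts to look and compute and a shell command to move; the robot and the scene stay as the last step left them, time stands still between calls to the robot, and variables do not carry over. Pictures are saved under pics/ and viewed, at most 10 in all, crops included, and the job is handed in when it is done.

```bash
mkdir -p pics
cat > h.py <<'E'
import numpy as np, cv2
from plant import sensors, optics, ticket, manip
def snap(n,f):
    c=optics.camera(n); cv2.imwrite(f,c["frame"][:,:,::-1]); np.savez(f+".npz",K=c["K"],R=c["R"],t=c["t"]); return c
def ray(f,u,v):
    d=np.load(f+".npz"); C=-d["R"].T@d["t"]; r=d["R"].T@np.linalg.inv(d["K"])@[u,v,1]; return C,r
def atz(f,u,v,z):
    C,r=ray(f,u,v); return C+r*(z-C[2])/r[2]
def tri(*obs):
    A=np.zeros((3,3));b=np.zeros(3)
    for f,u,v in obs:
        C,r=ray(f,u,v); r=r/np.linalg.norm(r); P=np.eye(3)-np.outer(r,r); A+=P;b+=P@C
    X=np.linalg.solve(A,b); return X
def proj(f,X):
    d=np.load(f+".npz"); p=d["K"]@(d["R"]@X+d["t"]); return p[:2]/p[2]
E
python3 - <<'E'
from h import *
for n in("scene","top"):
    c=snap(n,f"pics/{n}0.png"); print(n,c["K"].round(1).tolist(),(-c["R"].T@c["t"]).round(3),c["R"].round(3).tolist())
s=sensors.observe();print(s["time"],s["ee_pos"],s["eef_rot"],s["force"],manip.tcp_to_grasp)
E
```

```text
scene [[489.0, 0.0, 278.2], [0.0, 489.0, 208.5], [0.0, 0.0, 1.0]] [ 1.122 -0.118  0.749] [[0.035, 0.999, 0.014], [0.738, -0.016, -0.675], [-0.674, 0.034, -0.738]]
top [[541.5, 0.0, 284.1], [0.0, 541.5, 216.1], [0.0, 0.0, 1.0]] [ 0.33  -0.088  1.145] [[0.0, -1.0, -0.026], [-0.98, 0.005, -0.197], [0.197, 0.025, -0.98]]
0.1 [0.25832015 0.56840875 0.23041027] [[-9.10295418e-01  4.13957706e-01 -1.12670961e-03]
 [ 4.13959096e-01  9.10293997e-01 -1.64481325e-03]
 [ 3.44753873e-04 -1.96367766e-03 -9.99998013e-01]] [ 0.93756738 -0.17278544 -1.01608401] 0.0187
```

View pics/scene0.png

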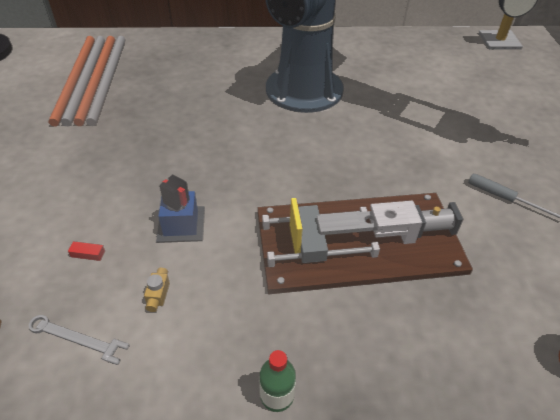

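View pics/top0.png

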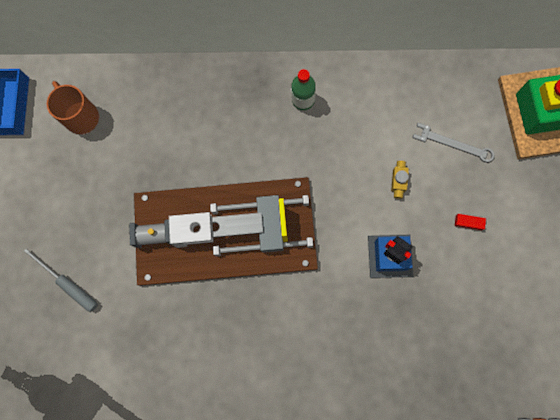

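The scene view shows the rig (fork block about (396,215), yellow plate about (296,225)) and the pin in its blue block at (178,205). In the top view the fork hole is about (195,228), the plate about (283,217) and the pin about (398,250). Next I'll view enlarged crops.

Run:
```python
from h import *
a=cv2.imread("pics/top0.png");b=cv2.imread("pics/scene0.png")
def cr(i,u,v,w,h):
    z=cv2.resize(i[v:v+h,u:u+w],(400,300),interpolation=cv2.INTER_CUBIC)
    for k in range(0,w,10):
        cv2.line(z,(k*400//w,0),(k*400//w,8 if k%50 else 16),(0,255,0),1)
    for k in range(0,h,10):
        cv2.line(z,(0,k*300//h),(8,k*300//h),(0,255,0),1)
    return z
# 80x60 windows => x5 ; 
A=np.vstack([np.hstack([cr(a,160,200,80,60),cr(a,360,225,80,60)]),np.hstack([cr(b,360,190,80,60),cr(b,140,170,80,60)])])
cv2.imwrite("pics/crop1.png",A)
B=np.hstack([cr(a,250,190,80,60),cr(b,265,190,80,60)]);cv2.imwrite("pics/crop2.png",B)
```

```text
(no output)
```

View pics/crop1.png

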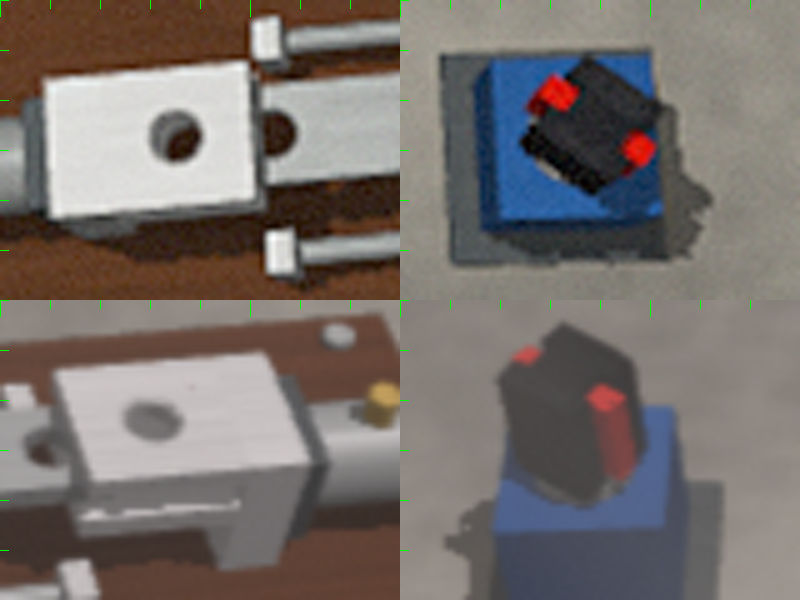

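View pics/crop2.png

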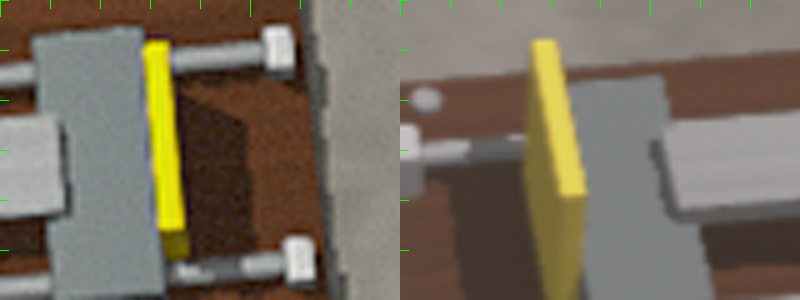

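Run:
```python
from h import *
T="pics/top0.png";S="pics/scene0.png"
np.set_printoptions(precision=4,suppress=True)
P={}
for n,a,b in [("hole",(195,227.4),(390.6,214)),("b1",(390.6,243.6),(181.2,189.6)),("b2",(407.6,254.6),(165.4,181)),("plate+x",(283.6,198.4),(297,229.2)),("plate-x",(287,236),(291.4,198))]:
    X=tri((T,*a),(S,*b));P[n]=X;print(n,X,(proj(T,X)-a).round(1),(proj(S,X)-b).round(1))
h=P["hole"];d=P["plate+x"]-P["plate-x"];print("plate yaw",np.degrees(np.arctan2(d[1],d[0])),np.linalg.norm(d))
# board yaw from fork-top edges, z=.078
for f,p,q in((T,(169,215.6),(209.6,212.6)),(T,(169.8,243.4),(212,240.4)),(S,(371,204),(413,200.6)),(S,(378.2,226),(422.4,222.4))):
    e=atz(f,*q,.078)-atz(f,*p,.078);print("fork edge",np.degrees(np.arctan2(e[1],e[0])))
d=P["b1"]-P["b2"];print("pin mid",(P["b1"]+P["b2"])/2,np.degrees(np.arctan2(d[1],d[0])),np.linalg.norm(d))
pm=(P["plate+x"]+P["plate-x"])/2; print("plate mid",pm,"dist to hole",np.linalg.norm((h-pm)[:2]))
```

```text
hole [0.5234 0.1204 0.0737] [-0.6 -0.1] [-0.6  0. ]
b1 [ 0.4838 -0.2661  0.1067] [-0.5  0. ] [-0.5 -0. ]
b2 [ 0.4622 -0.2973  0.1083] [-0.6  0.1] [-0.6 -0. ]
plate+x [ 0.5766 -0.0588  0.0982] [-0.8 -0.1] [-0.9 -0. ]
plate-x [ 0.5011 -0.065   0.0977] [-1.1 -0.1] [-1.2 -0. ]
plate yaw 4.685542313815889 0.07581537406338928
fork edge -85.97486509131066
fork edge -86.10248708070284
fork edge 94.92954571218097
fork edge 94.65271749990778
pin mid [ 0.473  -0.2817  0.1075] 55.29420773930171 0.03804448440127266
plate mid [ 0.5388 -0.0619  0.098 ] dist to hole 0.1829324599784534
```

Heights come out 3–4 mm low, with the bearing at about 4.5° and the plate about 38 mm short of home. That is consistent with the text. I'll move behind the plate now, with the fingers shut.

```bash
python3 -m handwheel '[[[0,0,0,0,-0.168],[0,0,0,0,-0.168],[0,0,0,0,-0.168],[0,-0.015,-0.05,0,0],[0,-0.015,-0.05,0,0],[0,-0.015,-0.05,0,0],[0,-0.015,-0.05,0,0],[0,-0.015,-0.05,0,0],[0,-0.015,-0.05,0,0],[0,-0.015,-0.05,0,0],[0,-0.015,-0.05,0,0],[0,-0.015,-0.05,0,0]]]' 60
cat > go.py <<'E'
import sys; from h import *
# prints shift in tool axes to world target x y z and roll so tool y has yaw a
s=sensors.observe();R=np.array(s["eef_rot"]);p=np.array(s["ee_pos"])
t=np.array(list(map(float,sys.argv[1:4])));y=np.degrees(np.arctan2(R[1,1],R[0,1]))
print("t",s["time"],"pos",p.round(4),"yaw_y",y.round(1),"shift",(R.T@(t-p)).round(4),"tilt",R[:,2].round(3),"F",np.round(s["force"],1),"w",s["gripper_width"])
E
python3 go.py 0.544 -0.132 0.07
```

```text
time: 1.6
ee_pos: [0.4282, 0.1291, 0.2312]
eef_rot: [[-0.997, -0.077, -0.0], [-0.077, 0.997, 0.0], [0.0, 0.0, -1.0]]
force: [0.6, -0.2, -1.0]
gripper_width: 0.0001
gripper_force: 0.0
t 1.6 pos [0.4282 0.1291 0.2312] yaw_y 94.4 shift [-0.0953 -0.2692  0.1612] tilt [-0.  0. -1.] F [ 0.6 -0.2 -1. ] w 5.923323276882379e-05
```

```bash
python3 -m handwheel '[[[0,-0.016,-0.045,0,0],[0,-0.016,-0.045,0,0],[0,-0.016,-0.045,0,0],[0,-0.016,-0.045,0,0],[0,-0.016,-0.045,0,0],[0,-0.015,-0.044,0,0],[0,0,0,0.04,0],[0,0,0,0.04,0],[0,0,0,0.04,0],[0,0,0,0.04,0],[0,0,0,0,0]]]'; python3 go.py 0.5388 -0.062 0.07
python3 - <<'E'
from h import *
snap("top","pics/top1.png")
E
```

```text
time: 2.98
ee_pos: [0.5409, -0.1291, 0.0684]
eef_rot: [[-0.997, -0.077, -0.007], [-0.077, 0.997, 0.003], [0.007, 0.004, -1.0]]
force: [1.0, 0.8, -0.3]
gripper_width: 0.0001
gripper_force: 0.0
t 2.975 pos [ 0.5409 -0.1291  0.0684] yaw_y 94.4 shift [-0.0031  0.0671 -0.0014] tilt [-0.007  0.003 -1.   ] F [ 1.   0.8 -0.3] w 0.000138704581356767
```

View pics/top1.png

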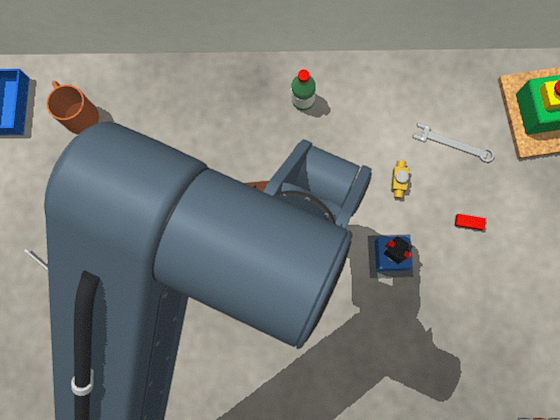

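The top view is blocked by the arm, but the valve at (400,180) and the pin at (398,250) are untouched. I'll push by force.

```bash
python3 -m handwheel '[[[0,-0.001,0.01,0,0],[0,-0.001,0.01,0,0],[0,0,0.01,0,0],[0,0,0.01,0,0],[0,0,0.008,0,0],[0,0,0.008,0,0]]]'|grep -E "pos|force:"; python3 -m handwheel '[[[0,0,0.006,0,0],[0,0,0.006,0,0],[0,0,0.006,0,0],[0,0,0.006,0,0]]]'|grep -E "pos|force:";python3 go.py 0.5388 -0.062 0.07
```

```text
ee_pos: [0.5412, -0.0741, 0.0714]
force: [-1.4, -4.8, 1.4]
gripper_force: 1.9
ee_pos: [0.539, -0.0501, 0.0714]
force: [-1.9, -4.5, 1.9]
gripper_force: 2.2
t 4.275 pos [ 0.539  -0.0501  0.0714] yaw_y 94.4 shift [ 0.0011 -0.0118  0.0014] tilt [-0. -0. -1.] F [-1.9 -4.5  1.9] w -4.071318679086909e-06
```

Contact is made and it slides at about 4.5 N. I'll continue until the force rises.

```bash
python3 -m handwheel '[[[0,0,0.005,0,0],[0,0,0.005,0,0]]]'|grep -E "pos|force:"; python3 -m handwheel '[[[0,0,0.003,0,0],[0,0,0.003,0,0]]]'|grep -E "pos|force:"; python3 -m handwheel '[[[0,0,0.003,0,0]]]'|grep -E "pos|force:"; python3 -m handwheel '[[[0,0,0.002,0,0]]]'|grep -E "pos|force:"
```

```text
ee_pos: [0.5381, -0.0399, 0.0713]
force: [-1.8, -4.2, 2.6]
gripper_force: 2.2
ee_pos: [0.5382, -0.0386, 0.0715]
force: [-5.3, -28.3, 2.6]
gripper_force: 13.7
ee_pos: [0.5382, -0.0385, 0.0716]
force: [-8.0, -38.3, 0.1]
gripper_force: 18.9
ee_pos: [0.5383, -0.0384, 0.0716]
force: [-8.4, -43.7, 0.1]
gripper_force: 21.1
```

The force step at y≈-0.0386 is the stop, so the crosshead is home. I'll back off, lift, and go above the pin.

```bash
python3 -m handwheel '[[[0,0,-0.03,0,0],[0,0,-0.03,0,0],[0,0,-0.03,-0.03,0],[0.6,0,-0.03,-0.05,0],[1,0,0,-0.05,0],[1,0,0,0,0.165],[1,0,0,0,0.165],[1,0,0,0,0.165],[1,0,0,0,0.166]]]'|grep pos; python3 go.py 0.473 -0.2817 0.20
```

```text
ee_pos: [0.5472, -0.1474, 0.201]
t 6.15 pos [ 0.5472 -0.1474  0.201 ] yaw_y 56.2 shift [-0.0129 -0.1529  0.0007] tilt [ 0.001  0.002 -1.   ] F [-1.  -1.1  0.4] w 0.0851982381137925
```

```bash
python3 -m handwheel '[[[1,-0.003,-0.04,0,0],[1,-0.003,-0.04,0,0],[1,-0.003,-0.04,0,0],[1,-0.004,-0.033,0,0],[1,0,0,0.03,0],[1,0,0,0,0]]]'|grep pos; python3 go.py 0.473 -0.2817 0.078
python3 - <<'E'
from h import *
snap("scene","pics/scene2.png");snap("top","pics/top2.png")
a=cv2.imread("pics/scene2.png")[110:290,110:350];b=cv2.imread("pics/top2.png")[170:350,100:340]
cv2.imwrite("pics/m2.png",np.vstack([cv2.resize(a,None,fx=1.66,fy=1.66,interpolation=2),cv2.resize(b,None,fx=1.66,fy=1.66,interpolation=2)]))
c=cv2.resize(cv2.imread("pics/scene2.png")[110:260,120:320],(800,600),interpolation=2);cv2.imwrite("pics/c2.png",c)
E
```

```text
ee_pos: [0.4724, -0.2819, 0.1693]
t 6.9 pos [ 0.4724 -0.2819  0.1693] yaw_y 56.5 shift [-0.0009  0.0003  0.0913] tilt [-0.003  0.005 -1.   ] F [-0.4  0.2 -0.8] w 0.08531853074297127
```

View pics/c2.png

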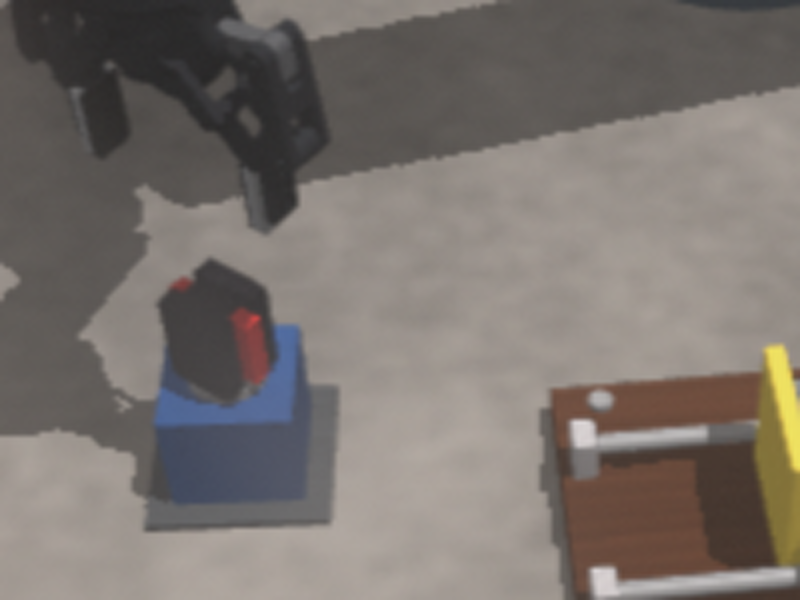

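The open fingers (tips at about (103,157) and (267,230) in the crop) straddle the pin's button line. I'll compare the projected TCP with the picture to gauge calibration bias.

Run:
```python
from h import *
S="pics/scene2.png"
y=np.array([np.cos(np.radians(56.5)),np.sin(np.radians(56.5)),0])
for k in(-.0425,.0425,-.057,.057,0):
  for z in(.169,.182): print(k,z,((proj(S,np.array([.4724,-.2819,z])+k*y)-[120,110])*4).round())
for p in ([.473,-.2817,.116],[.473,-.2817,.1115]): print("handle top predicted",((proj(S,np.array(p))-[120,110])*4).round())
```

```text
-0.0425 0.169 [116. 166.]
-0.0425 0.182 [111. 144.]
0.0425 0.169 [266. 236.]
0.0425 0.182 [263. 214.]
-0.057 0.169 [ 92. 155.]
-0.057 0.182 [ 86. 133.]
0.057 0.169 [293. 248.]
0.057 0.182 [289. 226.]
0 0.169 [190. 201.]
0 0.182 [186. 178.]
handle top predicted [208. 288.]
handle top predicted [210. 295.]
```

```bash
python3 -m handwheel '[[[1,-0.001,0,0.03,0],[1,0,0,0.03,0],[1,0,0,0.02,0],[1,0,0,0.011,0],[0.6,0,0,0,0],[0.4,0,0,0,0],[0,0,0,0,0],[0,0,0,0,0],[0,0,0,0,0],[0,0,0,0,0]]]' 60; python3 go.py 0.473 -0.2817 0.078
python3 - <<'E'
from h import *
snap("scene","pics/scene3.png")
c=cv2.resize(cv2.imread("pics/scene3.png")[130:250,100:260],(800,600),interpolation=2);cv2.imwrite("pics/c3.png",c)
E
```

```text
time: 8.25
ee_pos: [0.4754, -0.2847, 0.0822]
eef_rot: [[-0.834, 0.552, 0.003], [0.551, 0.834, -0.002], [-0.003, 0.0, -1.0]]
force: [1.5, 1.9, 5.6]
gripper_width: 0.035
gripper_force: 59.2
t 8.25 pos [ 0.4754 -0.2847  0.0822] yaw_y 56.5 shift [0.0036 0.0012 0.0042] tilt [ 0.003 -0.002 -1.   ] F [1.5 1.9 5.6] w 0.03498740884890289
```

View pics/c3.png

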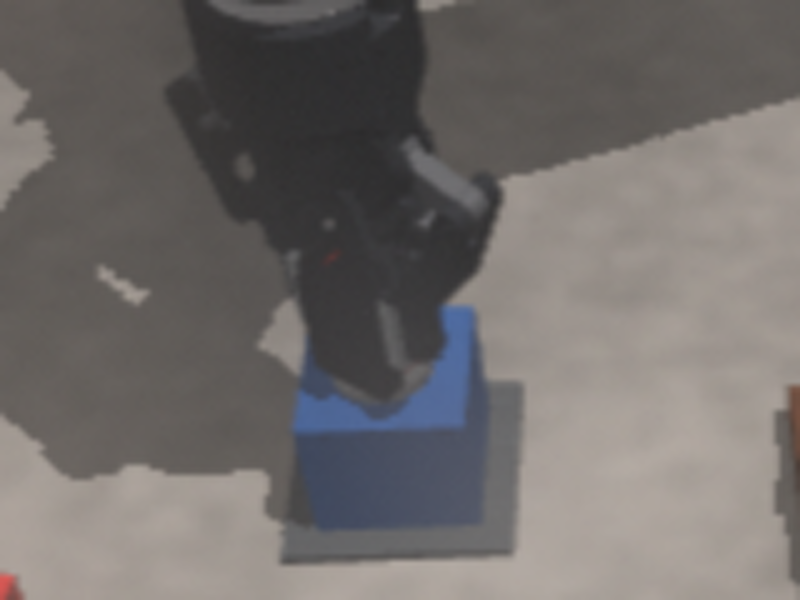

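Opening is 35 mm at 59 N, so both buttons are flush. I'll lift straight up.

```bash
python3 -m handwheel '[[[0,0,0,-0.01,0],[0,0,0,-0.02,0],[0,0,0,-0.025,0],[0,0,0,-0.03,0],[0,0,0,-0.03,0],[0,0,0,0,0]]]'; python3 go.py 0.5234 0.1204 0.20
```

```text
time: 9.05
ee_pos: [0.4754, -0.2855, 0.1979]
eef_rot: [[-0.834, 0.551, 0.004], [0.551, 0.834, -0.004], [-0.006, -0.001, -1.0]]
force: [0.4, -0.4, -3.4]
gripper_width: 0.0355
gripper_force: 59.7
t 9.05 pos [ 0.4754 -0.2855  0.1979] yaw_y 56.5 shift [ 0.1837  0.3651 -0.0037] tilt [ 0.004 -0.004 -1.   ] F [ 0.4 -0.4 -3.4] w 0.035504843067620986
```

```bash
python3 -m handwheel '[[[0,0.0204,0.0405,0,0],[0,0.0204,0.0405,0,0],[0,0.0204,0.0405,0,0],[0,0.0204,0.0405,0,0],[0,0.0204,0.0405,0,0],[0,0.0204,0.0405,0,0],[0,0.0204,0.0405,0,0],[0,0.0204,0.0405,0,0],[0,0.0204,0.0405,0,0],[0,0,0,0.03,0],[0,0,0,0,0]]]'|grep -E "pos|width"; python3 go.py 0.5234 0.1204 0.20
python3 - <<'E'
from h import *
snap("scene","pics/scene4.png");snap("top","pics/top4.png")
c=cv2.resize(cv2.imread("pics/scene4.png")[130:250,320:480],(640,480),interpolation=2)
d=cv2.resize(cv2.imread("pics/top4.png"),(160,120));o=np.zeros((480,800,3),np.uint8);o[:,:640]=c;o[:120,640:]=d;cv2.imwrite("pics/c4.png",o)
E
```

```text
ee_pos: [0.5188, 0.1214, 0.1623]
gripper_width: 0.0356
t 10.425 pos [0.5188 0.1214 0.1623] yaw_y 56.6 shift [-0.0041  0.0015 -0.0377] tilt [-0.008 -0.    -1.   ] F [ 0.2  0.1 -2.7] w 0.03560264266528068
```

View pics/c4.png

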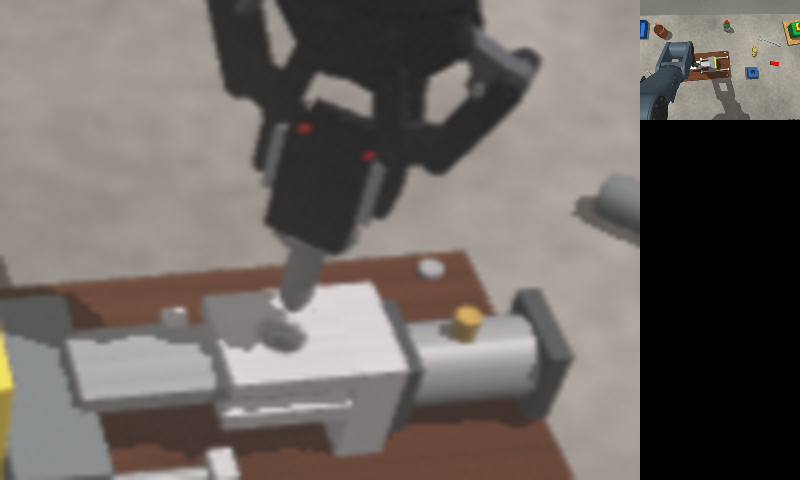

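The tongue is in the fork. The pin hangs vertically, with its tip at crop (294,306) and the hole at crop (283,334). I'll work out the offset using the same camera for both so its bias cancels.

Run:
```python
from h import *
S="pics/scene4.png"
R=np.array(sensors.observe()["eef_rot"])
H=atz(S,320+283/4,130+334/4,.078);print(H,atz("pics/top0.png",195,227.4,.078),atz("pics/scene0.png",390.6,214,.078))
for z in(.087,.090,.093):
    T=atz(S,320+294/4,130+306/4,z); print(z,T.round(4),(R.T@(H-T))[:2].round(4))
# pin axis check with red button tops, mid
m=atz(S,320+336/4,130+142/4,.0903+.052+.030+.019);print("btn mid",m)
c=atz(S,320+336/4,130+142/4,.0903+.052+.030+.019)
```

```text
[0.52591783 0.1205429  0.078     ] [0.52237455 0.11838075 0.078     ] [0.52714732 0.12002732 0.078     ]
0.087 [0.5167 0.1258 0.087 ] [-0.0106  0.0007]
0.09 [0.5195 0.1247 0.09  ] [-0.0077  0.0001]
0.093 [0.5222 0.1236 0.093 ] [-0.0048 -0.0004]
btn mid [0.51867188 0.12350587 0.1913    ]
```

Run:
```python
from h import *
# enlarged tip crop + top view
c=cv2.resize(cv2.imread("pics/scene4.png")[185:225,370:420],(500,400),interpolation=2)
d=cv2.resize(cv2.imread("pics/top4.png")[190:270,150:210],(300,400),interpolation=2)
cv2.imwrite("pics/c5.png",np.hstack([c,d]))
```

```text
(no output)
```

View pics/c5.png

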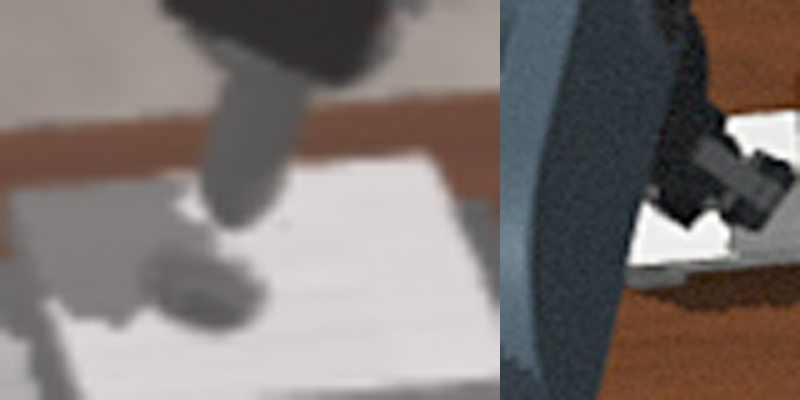

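```bash
python3 -m handwheel '[[[0,-0.004,0,0,0],[0,-0.004,0,0,0],[0,0,0,0.004,0],[0,0,0,0.004,0],[0,0,0,0,0]]]'|grep -E "pos|^force"; python3 -m handwheel '[[[0,0,0,0.003,0],[0,0,0,0.003,0],[0,0,0,0,0]]]'|grep -E "pos|^force";python3 -m handwheel '[[[0,0,0,0.003,0],[0,0,0,0.003,0],[0,0,0,0,0]]]'; python3 go.py 0.5243 0.1195 .1
```

```text
ee_pos: [0.5281, 0.1165, 0.1568]
force: [-0.1, -0.3, -3.0]
ee_pos: [0.5284, 0.1166, 0.151]
force: [0.7, -0.7, -2.6]
time: 11.9
ee_pos: [0.5284, 0.1166, 0.145]
eef_rot: [[-0.834, 0.551, -0.001], [0.551, 0.834, 0.0], [0.001, -0.0, -1.0]]
force: [-0.0, 0.5, -2.3]
gripper_width: 0.0352
gripper_force: 60.0
t 11.9 pos [0.5284 0.1166 0.145 ] yaw_y 56.5 shift [0.005  0.0002 0.045 ] tilt [-0.001  0.    -1.   ] F [-0.   0.5 -2.3] w 0.03516566214887122
```

The earlier reading was taken while still settling, so the arm overshot by about 2.7 mm. The tip is just inside the mouth without contact. I'll correct by +2.5 mm and continue down.

```bash
python3 -m handwheel '[[[0,0.0025,0,0,0],[0,0,0,0,0]]]'|grep -E "pos|^force"; python3 -m handwheel '[[[0,0,0,0.002,0],[0,0,0,0.002,0],[0,0,0,0,0]]]'|grep -E "pos|^force";python3 -m handwheel '[[[0,0,0,0.002,0],[0,0,0,0.002,0],[0,0,0,0,0]]]'|grep -E "pos|^force"
```

```text
ee_pos: [0.5263, 0.1181, 0.1454]
force: [-1.1, -0.7, -2.8]
ee_pos: [0.5264, 0.1179, 0.1411]
force: [0.1, 0.5, -3.1]
ee_pos: [0.5264, 0.1179, 0.1371]
force: [1.2, 1.5, -2.4]
```

```bash
for i in 1 2 3; do python3 -m handwheel '[[[0,0,0,0.003,0],[0,0,0,0.003,0],[0,0,0,0.002,0],[0,0,0,0,0]]]'|grep -E "pos|^force"; done
```

```text
ee_pos: [0.5264, 0.1179, 0.1291]
force: [-0.3, 0.4, -2.3]
ee_pos: [0.5264, 0.1179, 0.1211]
force: [0.4, -0.4, -2.7]
ee_pos: [0.5264, 0.118, 0.1131]
force: [0.4, 0.7, -3.5]
```

```bash
python3 -m handwheel '[[[0,0,0,0.003,0],[0,0,0,0.003,0],[0,0,0,0.003,0],[0,0,0,0.002,0],[0,0,0,0,0]]]'|grep -E "pos|^force"; for i in 1 2 3; do python3 -m handwheel '[[[0,0,0,0.002,0],[0,0,0,0,0]]]'|grep -E "pos|^force"; done
```

```text
ee_pos: [0.5264, 0.1179, 0.1021]
force: [0.8, 0.0, -2.3]
ee_pos: [0.5265, 0.118, 0.1002]
force: [-0.5, -0.2, -3.0]
ee_pos: [0.5266, 0.1179, 0.0983]
force: [0.7, -0.4, -2.1]
ee_pos: [0.5267, 0.1179, 0.0982]
force: [-2.8, -0.8, 11.4]
```

Force rises at exactly the predicted height, so the collar is seated. I'll release and rise.

```bash
python3 -m handwheel '[[[0.6,0,0,0,0],[0.8,0,0,0,0],[1,0,0,0,0],[1,0,0,0,0],[1,0,0,-0.01,0],[1,0,0,-0.03,0],[1,0,0,-0.05,0],[1,0,0,-0.05,0],[1,-0.02,-0.05,0,0],[1,-0.02,-0.05,0,0],[1,-0.02,-0.05,0,0],[1,0,0,0,0]]]'
python3 - <<'E'
from h import *
snap("scene","pics/scene6.png");snap("top","pics/top6.png")
c=cv2.resize(cv2.imread("pics/scene6.png")[130:280,250:475],(600,400),interpolation=2)
d=cv2.resize(cv2.imread("pics/top6.png"),(200,150));e=cv2.resize(cv2.imread("pics/scene6.png"),(200,150));o=np.zeros((400,800,3),np.uint8);o[:,:600]=c;o[:150,600:]=d;o[150:300,600:]=e;cv2.imwrite("pics/c6.png",o)
E
```

```text
time: 17.27
ee_pos: [0.4937, -0.0434, 0.2371]
eef_rot: [[-0.831, 0.556, 0.001], [0.556, 0.831, -0.001], [-0.001, -0.0, -1.0]]
force: [0.2, 0.7, 0.1]
gripper_width: 0.0854
gripper_force: 0.0
```

View pics/c6.png

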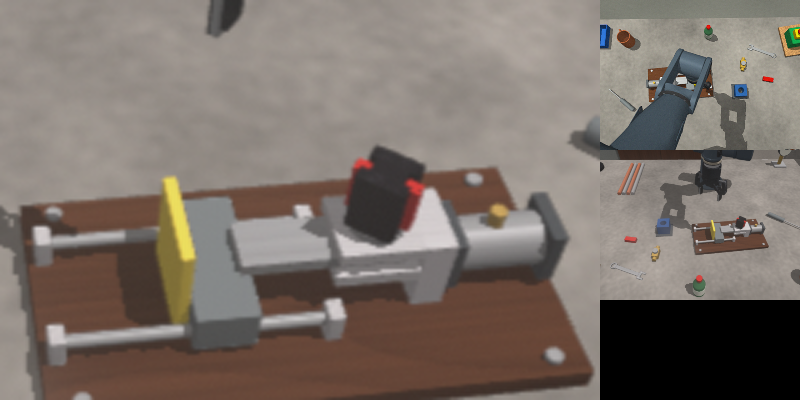

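The pin stands seated in the fork (handle at crop (383,195)) with both red buttons out. The crosshead is home, the valve is untouched, and the gripper is clear.

```bash
python3 -c "from plant import ticket; print(ticket.hand_in())"
```

```text
the job is handed in; nothing more can be done
None
```

The job is handed in at about 17 s: the crosshead is home, the pin is through the fork and tongue with its collar on the fork and both buttons out, and the valve was not touched. The locked balls were judged from the buttons springing out, not seen directly.

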